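# Build a one-tier kiln shelf and set a beaker on it

### The arm

A 7-joint arm with a two-finger parallel gripper is mounted at the origin on the work surface. World frame = base frame: x ahead of the robot, y to its left, z up, the work surface at z = 0. Lengths are in m, angles in rad, forces in N, time in s.
With the tool pointing down it reaches from about 0.35 to 0.9 m from the base axis. Payload 8.1 kg.
Tool frame: the origin (TCP) lies between the finger pads; the fingertips stand ahead of it and the grasp point (between the pads) is the TCP (arm.nose_length is the z of the fingertips in the tool frame, in m); z points along the fingers, y is the line along which they close (so a half turn about z gives the same grasp; the last joint's range is limited). The gripper opens to 92 mm and grips with 3 to 60 N. Pads are 19 mm wide; open, the fingers measure 130 mm over their backs; the gripper's body (75 mm by 190 mm) begins 47 mm behind the grasp point.
Start: joints at [-1.43, 0.434, 0.025, 1.573, -0.012, 1.134, -0.075], TCP at [0.151, 0.607, 0.246] pointing down, gripper open.
Joint ranges: [-2.62, 2.62], [-0.44, 2.09], [-1.27, 1.32], [0.08, 2.57], [-1.32, 4.46], [0.12, 2], [-2.74, 2.74]. Speed limits (rad/s): [2.22, 2.22, 3.01, 3.01, 3.14, 3.14, 3.14].

### API

Orientations are given as a rotation vector (axis times angle).
In Python, from cell import sensors, optics, arm gives the robot as it stands.
- The arm moves only by the tool arm_command, never from a script. Its argument "deltas" is one flat list of numbers, 7 for each row, row after row: the turn, a rotation vector about the world's x, y, z as a fraction of full scale, then the shift along the world's x, y, z as a fraction of full scale, then the finger opening in mm, from 0 to 91.8. In form: [wx, wy, wz, dx, dy, dz, fingers, wx, wy, wz, dx, dy, dz, fingers, ...]. A call has 1 to 20 rows; each row is the pose to reach, as a shift and turn from the pose commanded when the call began; what a row does not reach only later rows make up. Full scale, the value 1, is 1 m for a shift and 90 degrees for a turn. A row lasts 1/10 s, in which the tool goes at most 50 mm and 8.59 degrees, less where a joint would pass 70% of its speed; a pose out of reach is approached as far as the arm can. A call with a number of a shift or a turn outside -1 to 1 is refused whole. A call with a gripper value outside its range is refused whole. The fingers move at their own pace and stop on an object; "force" is the grip in N (left out, the last holds). Time passes only in rows, so rows that repeat a pose let the fingers close. It gives the time, the measured TCP pose, the force, the opening and the grip force at its end, in the units of the state.
- sensors.observe(): the state, without advancing time (a new reading comes with each control period).
- optics.get_image(name): name is "scene" or "side" or "wrist"; returns the picture (400x640x3 uint8, blue, green, red); there is no depth.
- optics.calibration(name): a dict with "camera_matrix" (3x3 intrinsics, pixels), "rvec" (rotation vector, rad) and "tvec" (3), from world to camera coordinates, as OpenCV has them. Camera axes: x right, y down, z forward; pixel columns grow to the right and rows downward; lengths in m; the calibration is good to about 2 mm. A picture is of the moment at which its call begins: read the wrist's pose just before it. calibration takes no time and is no camera call; for the wrist camera it gives the pose at the moment of the call.
- arm.sign_off(): hands the job in; it is judged then, once.
The state is a dict: "clock": time; "joints": joint angles; "dq": joint speeds; "joint_efforts": joint torques, N m; "position": TCP position; "ee_rot": TCP orientation; "force": force on the tool from outside, world axes, zero at the start; "ft_torque": the same for the moment, N m; "width": opening from 0.0 (shut) to 1.0 (fully open); "gripper_force": force on a finger pad.
Only numpy, scipy, OpenCV 4.12 (cv2) and the standard library are available. Lean on these libraries where they do the work, as an engineer would, in place of code of your own. Each camera call takes 0.05 s, during which the arm holds its last target. There are 200 camera calls.

### The job

Build one tier of kiln shelving on the base slab: stand the tall round prop centred on the round footing and the tall square prop centred on the square footing, then lay the shelf strip level across the two props, centred on both so that it overhangs evenly, and finally stand the beaker upright in the middle of the strip. Leave the two short props and the glaze jar where they are, and let go of everything at the end.

Things in the scene. Friction and masses are not known exactly. Their poses are not given: they have to be found in the camera images.
- base_slab: fixed brown-grey ceramic kiln slab lying on the table, 110 x 240 mm, 15 mm thick; origin at the centre of its underside, z up, its y axis along the 240 mm side; carries the two footings; its place and yaw vary
- round_footing: fixed pale round disc on the base slab, 54 mm in diameter, 8 mm thick, its top 23 mm above the table; origin at the centre of its underside; the two footings' centres are 110 to 125 mm apart, roughly along the slab's y axis, and either may be on either side
- square_footing: fixed pale square tile on the base slab, 54 x 54 mm, 8 mm thick, its top 23 mm above the table; origin at the centre of its underside, z up, x and y along its sides
- tall_round_prop: loose buff ceramic kiln prop, an upright cylinder 34 mm in diameter and 70 mm tall with a dark dot on top, about 110 g; origin at the centre of its underside, z up along its height
- tall_square_prop: loose buff ceramic kiln prop, an upright square post 34 x 34 mm and 70 mm tall with a dark dot on top, about 110 g; origin at the centre of its underside, z up, x and y square to its sides
- shelf_strip: loose brown-grey ceramic kiln shelf strip lying flat, 180 x 60 mm, 12 mm thick, about 280 g (0.8 to 1.2 times that); origin at the centre of its underside (so when it lies on the tall props, 93 mm above the table), z up, x along the 180 mm length, y along the 60 mm width
- beaker: loose terracotta beaker, open at the top, straight-sided, 50 mm in outer diameter, 70 mm tall, wall 4 mm, standing upright, about 120 g (0.8 to 1.3 times that); origin at the centre of its underside, z up
- short_round_prop: bystander: loose buff kiln prop like the tall round one (34 mm in diameter) but only 38 mm tall; origin at the centre of its underside; leave it alone
- short_square_prop: bystander: loose buff kiln prop like the tall square one (34 x 34 mm) but only 38 mm tall; origin at the centre of its underside; leave it alone
- glaze_jar: bystander: loose closed grey jar with a white cap, 54 mm in diameter, 75 mm tall; origin at the centre of its underside; leave it alone
Things that resemble listed ones, but are neither listed nor needed, are in the scene too. What is shaped like the tall_square_prop but blue is not meant.

How it is judged:
On the way, in this order (a step that is already met when the one before it is completed fails the run):
1. both tall props stand on their footings, round on round and square on square (horizontal distance between tall_round_prop and round_footing below 0.012 m and height (world z) of tall_round_prop between 0.019 and 0.027 m and angle between each of tall_round_prop, tall_square_prop's own z axis and vertical below 0.06 rad and linear speed of each of tall_round_prop, tall_square_prop below 0.02 m/s and horizontal distance between tall_square_prop and square_footing below 0.012 m and height (world z) of tall_square_prop between 0.019 and 0.027 m), for 0.2 s.
2. the shelf strip lies level across both props (all of step 1 and height (world z) of shelf_strip between 0.088 and 0.098 m and angle between shelf_strip's own z axis and vertical below 0.05 rad and linear speed of shelf_strip below 0.02 m/s and y of tall_round_prop in the frame of shelf_strip between -0.015 and 0.015 m and horizontal distance between tall_round_prop and shelf_strip between 0.039 and 0.081 m and y of tall_square_prop in the frame of shelf_strip between -0.015 and 0.015 m and horizontal distance between tall_square_prop and shelf_strip between 0.039 and 0.081 m), for 0.2 s.
At the end, for the whole second after the job is handed in: Tall props upright on their own footings (centres within 12 mm); strip level (0.05 rad) on both, its long centre line within 15 mm of each prop's centre, its own centre 39 to 81 mm from each; beaker upright on the strip within 15 mm of its centre; all at rest (all of step 2 and horizontal distance between beaker and shelf_strip below 0.015 m and z of beaker in the frame of shelf_strip between 0.008 and 0.016 m and angle between beaker's own z axis and vertical below 0.08 rad and linear speed of beaker below 0.02 m/s); the robot touches nothing.
It fails at once if a short prop or the glaze jar is moved more than 20 mm (distance of any of short_round_prop, short_square_prop, glaze_jar from where it was at the start of the episode above 0.02 m).
It also fails if it takes over 128 s, if anything falls off the work surface, if the arm or the gripper's body presses on something with over 40 N, if the wrist force passes 120 N, or if a joint passes its speed limit or range.

## Working session

There is one attempt and no reset: what is moved stays moved. The work goes in short steps, Python scripts to look and compute and a tool call to move; the robot and the scene stay as the last step left them, time stands still between calls to the robot, and variables do not carry over. Pictures are saved under pics/ and viewed, at most 16 in all, crops included, and the job is handed in when it is done.

Besides the shell and the picture viewer there is one more tool, called by a JSON object that holds its "name" and its "arguments", one argument or row to a line. arm_command: Moves the arm, as the interface text tells. Its arguments: {"type":"object","properties":{"deltas":{"type":"array","items":{"type":"number"}},"force":{"type":"number"}},"required":["deltas"]}

```bash
ls; mkdir -p pics; python3 - <<'E'
from cell import sensors, optics, arm
import cv2
s=sensors.observe();print(s, arm.nose_length)
for n in ("scene","side","wrist"):
    cv2.imwrite(f"pics/{n}0.png",optics.get_image(n)); print(n,optics.calibration(n))
E
```

```text
pics
{'clock': 0.0, 'joints': array([-1.42964225,  0.43521318,  0.02496021,  1.57410064, -0.01157126,
        1.13400731, -0.07506726]), 'dq': array([ 0.00011231,  0.00117084,  0.00064627,  0.00024657, -0.00175352,
        0.00026537, -0.00093816]), 'joint_efforts': array([ 2.06208147e-04, -6.67886281e+01,  9.84951854e-01, -3.14448094e+01,
       -6.05825731e-02,  4.30242950e-02,  1.63061359e-04]), 'position': array([0.15077975, 0.60603734, 0.24494954]), 'ee_rot': array([-3.81957994e-01, -3.11825676e+00,  2.48781723e-03]), 'force': array([ 0.41787726, -0.36085196,  0.12605447]), 'ft_torque': array([ 0.03719779, -0.0194966 , -0.03350548]), 'gripper_force': 0.0, 'width': 0.9970511950083831} 0.019
scene {'camera_matrix': array([[488.78201484,   0.        , 311.18579769],
       [  0.        , 488.78201484, 211.4934939 ],
       [  0.        ,   0.        ,   1.        ]]), 'rvec': array([ 0.79219571,  2.41573871, -1.27814029]), 'tvec': array([ 0.42886729, -0.11396971,  1.37359121])}
side {'camera_matrix': array([[438.65106242,   0.        , 315.1486618 ],
       [  0.        , 438.65106242, 197.73116818],
       [  0.        ,   0.        ,   1.        ]]), 'rvec': array([ 2.34033129, -0.70138861,  0.24067673]), 'tvec': array([-0.42444955,  0.24664968,  1.13090346])}
wrist {'camera_matrix': array([[288.52235597,   0.        , 323.45878262],
       [  0.        , 288.52235597, 202.032574  ],
       [  0.        ,   0.        ,   1.        ]]), 'rvec': array([-2.305391  , -1.80100797, -0.23361491]), 'tvec': array([-0.623781  , -0.03292173,  0.39067508])}
```

View pics/scene0.png

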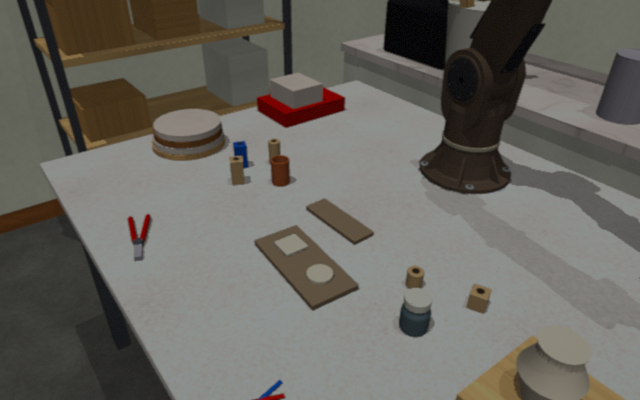

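View pics/side0.png

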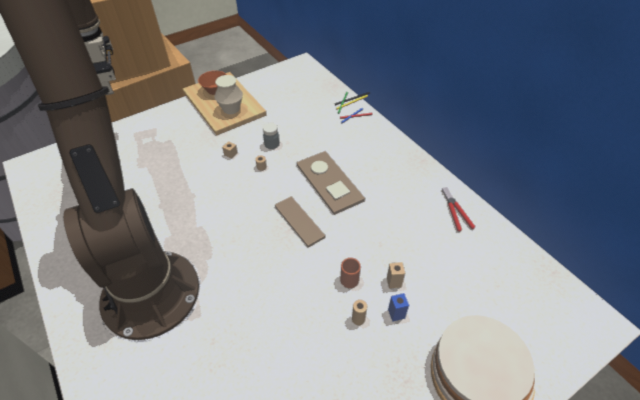

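Scene view: the tall round prop is at (274,150), tall square at (237,170), the blue post (not meant) at (240,154) and the beaker at (280,170). The short round is at (415,278), short square at (479,298) and jar at (416,310). The slab is at (305,265) and the strip at (340,221). Side view: round (359,312), square (397,275), blue (399,307), beaker (350,273), slab (330,181), strip (300,221). Next is one close crop to check the choice.

```bash
python3 - <<'E'
import cv2,numpy as np
a=cv2.imread("pics/side0.png")
c1=cv2.resize(a[140:250,265:375],(440*1,440),interpolation=cv2.INTER_CUBIC)
c2=cv2.resize(a[245:335,330:420],(360,360),interpolation=cv2.INTER_CUBIC)
o=np.zeros((440,800,3),np.uint8);o[:,:440]=c1;o[:360,440:]=c2
cv2.imwrite("pics/crop1.png",o)
E
cat > h.py <<'E'
from cell import sensors, optics, arm
import cv2,numpy as np
def pix2w(n,uv,z,cal=None):
    c=cal or optics.calibration(n);R=cv2.Rodrigues(c["rvec"])[0];t=c["tvec"]
    uv=np.atleast_2d(np.array(uv,float));d=np.c_[uv,np.ones(len(uv))]@np.linalg.inv(c["camera_matrix"]).T@R
    o=-R.T@t;return o+d*((z-o[2])/d[:,2])[:,None]
def proj(n,P,cal=None):
    c=cal or optics.calibration(n);return cv2.projectPoints(np.atleast_2d(np.array(P,float)),c["rvec"],c["tvec"],c["camera_matrix"],None)[0][:,0]
E
```

```text
(no output)
```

View pics/crop1.png

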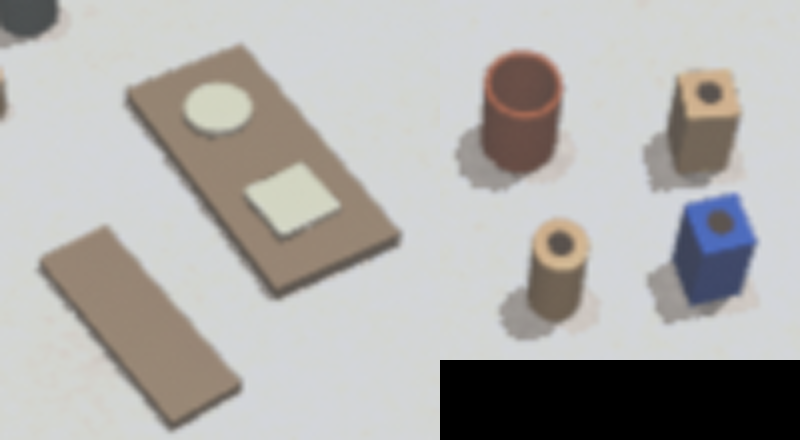

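The choice is confirmed: the buff square prop has its top at crop (709,93), the blue one is at (720,221), the round prop top at (560,245) and the beaker rim at (523,86). The round footing is at (218,108), the square footing at (293,200) and the strip centre at (140,325).

```bash
python3 - <<'E'
from h import *
np.set_printoptions(precision=4,suppress=True)
L=lambda p:[(265+u/4,140+v/4) for u,v in p]
R=lambda p:[(330+(u-440)/4,245+v/4) for u,v in p]
def sh(n,p,z):
    w=pix2w("side",p,z);print(n,w.mean(0)[:2]);
    if len(p)==4:
        for i in range(4): d=(w[(i+1)%4]-w[i])[:2];print("  ",np.linalg.norm(d),np.degrees(np.arctan2(d[1],d[0])))
sh("round",R([(560,245)]),.07);sh("sq",R([(680,70),(732,70),(741,113),(683,117)]),.07);sh("sqdot",R([(709,93)]),.07)
sh("blue",R([(720,221)]),.07);sh("beaker",R([(523,86)]),.07)
sh("rf",L([(218,108)]),.023);sh("sf",L([(245,192),(303,163),(340,206),(285,237)]),.023)
sh("strip",L([(40,262),(106,227),(241,385),(172,424)]),.012)
sh("slab",L([(127,92),(242,45),(400,237),(276,290)]),.015)
for n,p,z in (("round",(274.5,142),.07),("sq",(236.5,159.5),.07),("beaker",(280.5,160),.07),("rf",(320,273),.023),("sf",(291.5,244),.023),("strip",(339.5,220),.012),("sr",(415,270),.038),("jar",(418,299),.075)): print("scene",n,pix2w("scene",p,z)[0,:2])
print(cv2.Rodrigues(sensors.observe()["ee_rot"])[0])
c=optics.calibration("wrist");Rm=cv2.Rodrigues(c["rvec"])[0];print(-Rm.T@c["tvec"],Rm)
E
```

```text
round [ 0.4031 -0.3526]
sq [ 0.542  -0.3208]
   0.03245529049166538 -33.59849598135609
   0.031019942235093287 -120.32691618138412
   0.03593488645191848 150.93885076469178
   0.0338498358952391 53.69784669623393
sqdot [ 0.5416 -0.3212]
blue [ 0.4905 -0.392 ]
beaker [ 0.4487 -0.2534]
rf [0.6016 0.1205]
sf [0.5954 0.008 ]
   0.053812967589844676 0.09963558243680502
   0.051670618063673984 -92.69705803947477
   0.05193733662247164 -177.53696491158152
   0.05375420038751368 89.45869562746311
strip [ 0.4403 -0.0185]
   0.058544261231779623 2.1838069887000144
   0.1780305731693683 -89.01773248939988
   0.057807532663850976 -178.96428981658173
   0.17685834342224838 91.21677973497606
slab [0.6    0.0617]
   0.10773312350683632 -3.218219782339692
   0.23949104179018219 -94.45319377826806
   0.10615973481439567 174.8261811537602
   0.23583907538411425 85.92501513300707
scene round [ 0.4059 -0.345 ]
scene sq [ 0.5421 -0.3168]
scene beaker [ 0.4507 -0.2468]
scene rf [0.603  0.1248]
scene sf [0.5957 0.0132]
scene strip [ 0.4445 -0.0073]
scene sr [0.4565 0.2421]
scene jar [0.5432 0.3257]
[[-0.9704  0.2414 -0.0002]
 [ 0.2414  0.9704 -0.0012]
 [-0.0001 -0.0012 -1.    ]]
[0.0844 0.6228 0.3845] [[ 0.2423  0.9702 -0.0023]
 [ 0.9375 -0.2335  0.2579]
 [ 0.2497 -0.0646 -0.9662]]
```

View pics/wrist0.png

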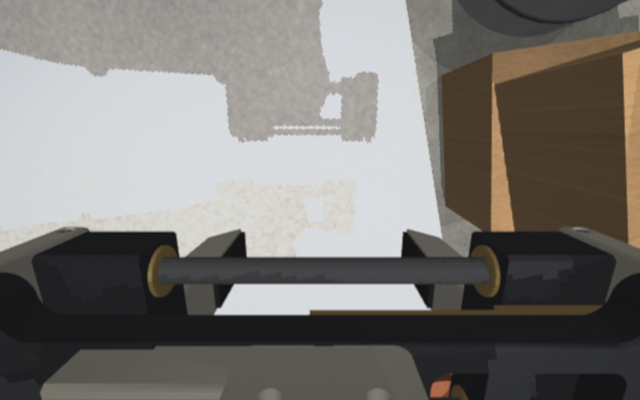

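The wrist view shows only empty table and the fingers (rows 230 and up), so the arm is well clear. I'll move over the footings, closing axis along x.

{"name": "arm_command", "arguments": {
  "deltas": [0,0,-0.844,0.449,-0.606,-0.045,91.8,0,0,-0.844,0.449,-0.606,-0.045,91.8,0,0,-0.844,0.449,-0.606,-0.045,91.8,0,0,-0.844,0.449,-0.606,-0.045,91.8,0,0,-0.844,0.449,-0.606,-0.045,91.8,0,0,-0.844,0.449,-0.606,-0.045,91.8,0,0,-0.844,0.449,-0.606,-0.045,91.8,0,0,-0.844,0.449,-0.606,-0.045,91.8,0,0,-0.844,0.449,-0.606,-0.045,91.8,0,0,-0.844,0.449,-0.606,-0.045,91.8,0,0,-0.844,0.449,-0.606,-0.045,91.8,0,0,-0.844,0.449,-0.606,-0.045,91.8,0,0,-0.844,0.449,-0.606,-0.045,91.8,0,0,-0.844,0.449,-0.606,-0.045,91.8,0,0,-0.844,0.449,-0.606,-0.045,91.8,0,0,-0.844,0.449,-0.606,-0.045,91.8,0,0,-0.844,0.449,-0.606,-0.045,91.8,0,0,-0.844,0.449,-0.606,-0.045,91.8,0,0,-0.844,0.449,-0.606,-0.045,91.8,0,0,-0.844,0.449,-0.606,-0.045,91.8]
}}

```text
clock: 2.15
position: [0.5994, 0.0022, 0.2009]
ee_rot: [-2.217, -2.225, -0.001]
force: [-0.3, 0.6, 0.3]
width: 0.996
gripper_force: 0.0
```

```bash
python3 - <<'E'
from h import *
import pickle
c=optics.calibration("wrist");i=optics.get_image("wrist");cv2.imwrite("pics/w1.png",i);pickle.dump(c,open("w1.pkl","wb"))
s=sensors.observe();print(s["joints"],s["position"],s["ee_rot"])
E
```

```text
[-0.45168634  0.4615607   0.51741991  1.72585517 -0.26169048  1.02315627
  0.16130785] [0.59954908 0.00194167 0.20091238] [-2.21766410e+00 -2.22469334e+00 -7.68695616e-04]
```

View pics/w1.png

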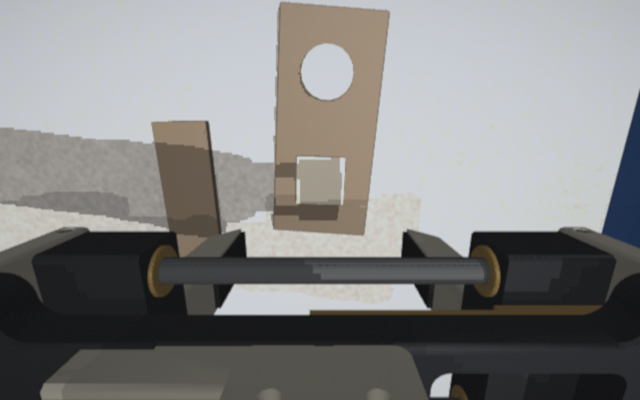

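The wrist view shows the round footing centre near (326,72) and the square footing at columns 297–344, rows 157–206. The strip's far end is at (153,122)–(208,122).

```bash
python3 - <<'E'
from h import *
import pickle
np.set_printoptions(precision=4,suppress=True)
c=pickle.load(open("w1.pkl","rb"));i=cv2.imread("pics/w1.png")
m=(i[:,:,0]>175).astype(np.uint8);roi=m[35:110,292:362]
n,l,st,ce=cv2.connectedComponentsWithStats(roi);print(st,ce)
k=l[36,34];cn=max(cv2.findContours((l==k).astype(np.uint8),0,1)[0],key=len)[:,0]+[292,35]
w=pix2w("w",cn,.023,c)[:,:2].astype(np.float32);print("rf",cv2.minEnclosingCircle(w),w.min(0),w.max(0))
print("sf",pix2w("w",[(297,157),(344,157),(342,206),(300,206)],.023,c)[:,:2])
print("strip",pix2w("w",[(153,122),(208,122),(219,235)],.012,c)[:,:2])
print("slab",pix2w("w",[(280,3),(388,11),(364,235),(274,228)],.015,c)[:,:2])
E
```

```text
[[   0    0   70   75 2969]
 [   9    9   52   56 2281]] [[34.2253 37.5601]
 [34.8575 36.2709]]
rf ((0.6031105518341064, 0.12301138788461685), 0.026461536064743996) [0.5768 0.0971] [0.6288 0.1487]
sf [[ 0.571   0.0371]
 [ 0.6223  0.0373]
 [ 0.6212 -0.0184]
 [ 0.5733 -0.0185]]
strip [[ 0.4129  0.0737]
 [ 0.4732  0.0738]
 [ 0.4733 -0.0585]]
slab [[ 0.5567  0.1871]
 [ 0.6635  0.1804]
 [ 0.649  -0.0568]
 [ 0.541  -0.0482]]
```

{"name": "arm_command", "arguments": {
  "deltas": [0,0,-0.356,-0.058,-0.319,0,80,0,0,-0.356,-0.058,-0.319,0,80,0,0,-0.356,-0.058,-0.319,0,80,0,0,-0.356,-0.058,-0.319,0,80,0,0,-0.356,-0.058,-0.319,0,80,0,0,-0.356,-0.058,-0.319,0,80,0,0,-0.356,-0.058,-0.319,0,80,0,0,-0.356,-0.058,-0.319,0,80,0,0,-0.356,-0.058,-0.319,0,80,0,0,-0.356,-0.058,-0.319,0,80,0,0,-0.356,-0.058,-0.319,0,80,0,0,-0.356,-0.058,-0.319,0,80]
}}

```text
clock: 3.4
position: [0.5425, -0.3171, 0.2007]
ee_rot: [-2.745, -1.526, -0.001]
force: [0.6, -0.1, 0.0]
width: 0.874
gripper_force: 0.0
```

```bash
python3 - <<'E'
from h import *
import pickle
c=optics.calibration("wrist");i=optics.get_image("wrist");cv2.imwrite("pics/w2.png",i);pickle.dump(c,open("w2.pkl","wb"))
s=sensors.observe();print(s["joints"],s["position"],s["ee_rot"])
E
```

```text
[ 0.0033823   0.53996627  0.67452593  1.65949096 -0.37404357  1.07492847
  0.23284173] [ 0.54237064 -0.3173899   0.20074907] [-2.74589713e+00 -1.52588017e+00 -3.90062333e-04]
```

View pics/w2.png

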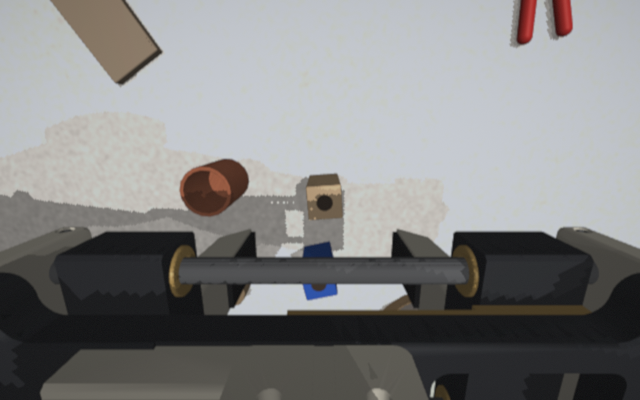

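The prop's dot is at (324,202), with its sides aligned to the gripper. The blue post is behind the bar at (320,285), and the beaker rim is at (208,192).

```bash
python3 - <<'E'
from h import *
import pickle
c=pickle.load(open("w2.pkl","rb"));print(pix2w("w",[(324.5,202),(207.5,192),(306,187),(341,187),(307,221),(343,220)],.07,c).round(4))
E
```

```text
[[ 0.5424 -0.3205  0.07  ]
 [ 0.4523 -0.2527  0.07  ]
 [ 0.5353 -0.2986  0.07  ]
 [ 0.5637 -0.3163  0.07  ]
 [ 0.5175 -0.3279  0.07  ]
 [ 0.5482 -0.3458  0.07  ]]
```

{"name": "arm_command", "arguments": {
  "deltas": [0,0,0,0,-0.003,-0.05,80,0,0,0,0,-0.003,-0.1,80,0,0,0,0,-0.003,-0.13,80,0,0,0,0,-0.003,-0.155,80,0,0,0,0,-0.003,-0.155,80,0,0,0,0,-0.003,-0.155,80,0,0,0,0,-0.003,-0.155,20,0,0,0,0,-0.003,-0.155,20,0,0,0,0,-0.003,-0.155,20,0,0,0,0,-0.003,-0.155,20,0,0,0,0,-0.003,-0.155,20,0,0,0,0,-0.003,-0.155,20,0,0,0,0,-0.003,-0.155,20,0,0,0,0,-0.003,-0.155,20,0,0,0,0,-0.003,-0.155,20,0,0,0,0,-0.003,-0.155,20],
  "force": 25
}}

```text
clock: 5.05
position: [0.5419, -0.3215, 0.0458]
ee_rot: [-2.747, -1.524, -0.0]
force: [-0.4, 0.7, 2.7]
width: 0.375
gripper_force: 24.3
```

{"name": "arm_command", "arguments": {
  "deltas": [0,0,0,0,0,0.05,20,0,0,0,0,0,0.1,20,0,0,0.344,0.055,0.331,0.1,20,0,0,0.344,0.055,0.331,0.1,20,0,0,0.344,0.055,0.331,0.1,20,0,0,0.344,0.055,0.331,0.1,20,0,0,0.344,0.055,0.331,0.1,20,0,0,0.344,0.055,0.331,0.1,20,0,0,0.344,0.055,0.331,0.1,20,0,0,0.344,0.055,0.331,0.1,20,0,0,0.344,0.055,0.331,0.1,20,0,0,0.344,0.055,0.331,0.1,20,0,0,0.344,0.055,0.331,0.06,20,0,0,0.344,0.055,0.331,0.04,20,0,0,0.344,0.055,0.331,0.03,20,0,0,0.344,0.055,0.331,0.03,20,0,0,0.344,0.055,0.331,0.03,20]
}}

```text
clock: 6.75
position: [0.5975, 0.0086, 0.0766]
ee_rot: [2.242, 2.2, 0.001]
force: [-0.8, 0.2, -1.4]
width: 0.379
gripper_force: 24.3
```

```bash
python3 - <<'E'
from h import *
s=sensors.observe();print(s["position"],s["ee_rot"],s["width"],s["force"])
a=optics.get_image("side");b=optics.get_image("scene")
o=np.hstack([cv2.resize(a[120:220,290:390],(400,400),interpolation=2),cv2.resize(b[200:300,250:350],(400,400),interpolation=2)]);cv2.imwrite("pics/p1.png",o)
E
```

```text
[0.59747296 0.0085524  0.07658244] [2.24178769e+00 2.19954097e+00 9.31034462e-04] 0.3788308744124991 [-0.83285436  0.20233483 -1.40712567]
```

View pics/p1.png

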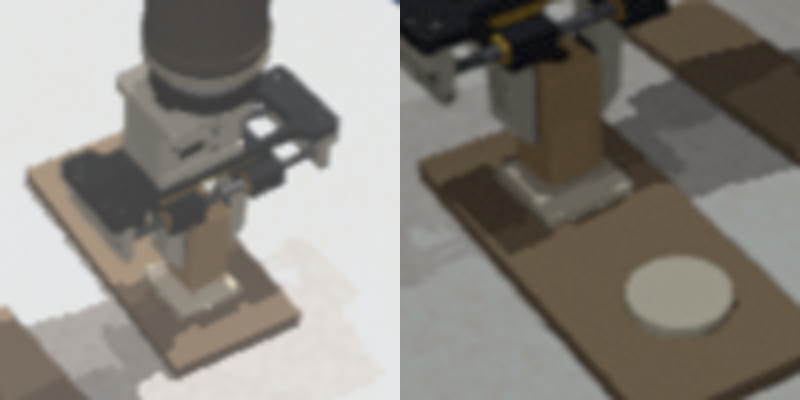

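The prop hangs over the middle of the square footing in both views: bottom centre near (195,280) in the left half and (575,185) in the right. I'll lower, release and rise.

{"name": "arm_command", "arguments": {
  "deltas": [0,0,0,0,0.001,-0.004,20,0,0,0,0,0.001,-0.007,20,0,0,0,0,0.001,-0.008,20,0,0,0,0,0.001,-0.008,20,0,0,0,0,0.001,-0.008,55,0,0,0,0,0.001,-0.008,55,0,0,0,0,0.001,-0.008,55,0,0,0,0,0.001,-0.008,55,0,0,0,0,0.001,0.03,55,0,0,0,0,0.001,0.08,55,0,0,0,0,0.001,0.125,55,0,0,0,0,0.001,0.125,55]
}}

```text
clock: 8.05
position: [0.6003, 0.0099, 0.207]
ee_rot: [2.237, 2.197, 0.012]
force: [0.3, 0.2, -0.8]
width: 0.6
gripper_force: 0.0
```

{"name": "arm_command", "arguments": {
  "deltas": [0,0,-0.767,-0.194,-0.359,0,65,0,0,-0.767,-0.194,-0.359,0,65,0,0,-0.767,-0.194,-0.359,0,65,0,0,-0.767,-0.194,-0.359,0,65,0,0,-0.767,-0.194,-0.359,0,65,0,0,-0.767,-0.194,-0.359,0,65,0,0,-0.767,-0.194,-0.359,0,65,0,0,-0.767,-0.194,-0.359,0,65,0,0,-0.767,-0.194,-0.359,0,65,0,0,-0.767,-0.194,-0.359,0,65,0,0,-0.767,-0.194,-0.359,0,65,0,0,-0.767,-0.194,-0.359,0,65,0,0,-0.767,-0.194,-0.359,0,65,0,0,-0.767,-0.194,-0.359,0,65,0,0,-0.767,-0.194,-0.359,0,65]
}}

```text
clock: 9.55
position: [0.4033, -0.348, 0.2008]
ee_rot: [-3.094, -0.546, -0.0]
force: [-0.6, 0.3, 0.4]
width: 0.71
gripper_force: 0.0
```

```bash
python3 - <<'E'
from h import *
import pickle
c=optics.calibration("wrist");i=optics.get_image("wrist");cv2.imwrite("pics/w3.png",i);pickle.dump(c,open("w3.pkl","wb"))
s=sensors.observe();print(s["joints"],s["position"],s["ee_rot"])
E
```

```text
[-0.04319295  0.4317551   0.90845472  1.90639548 -0.40366336  0.99786417
 -0.17595678] [ 0.40316281 -0.34810917  0.20075286] [-3.09379360e+00 -5.45754950e-01 -1.35700668e-04]
```

View pics/w3.png

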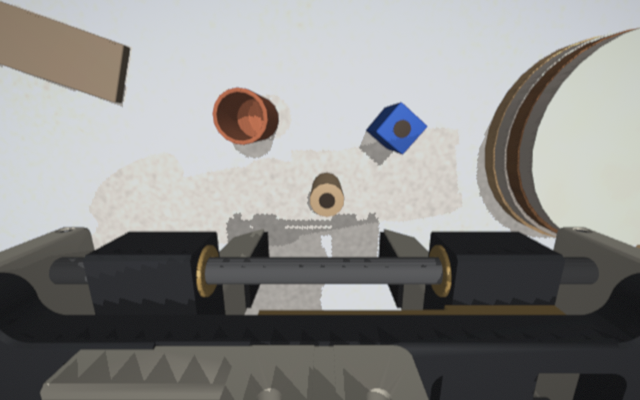

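The round prop's dot is at (327,200), clear of the blue post at (397,128). The beaker rim is at (240,117).

```bash
python3 - <<'E'
from h import *
import pickle
c=pickle.load(open("w3.pkl","rb"));print(pix2w("w",[(327,200),(240,116.5)],.07,c).round(4))
i=optics.get_image("side");cv2.imwrite("pics/s2.png",i)
print(proj("side",[(.5975,.0095,.093)]))
E
```

```text
[[ 0.4042 -0.352   0.07  ]
 [ 0.4503 -0.2519  0.07  ]]
[[339.18849019 173.06079062]]
```

{"name": "arm_command", "arguments": {
  "deltas": [0,0,0,0.001,-0.004,-0.05,65,0,0,0,0.001,-0.004,-0.1,65,0,0,0,0.001,-0.004,-0.13,65,0,0,0,0.001,-0.004,-0.155,65,0,0,0,0.001,-0.004,-0.155,65,0,0,0,0.001,-0.004,-0.155,65,0,0,0,0.001,-0.004,-0.155,20,0,0,0,0.001,-0.004,-0.155,20,0,0,0,0.001,-0.004,-0.155,20,0,0,0,0.001,-0.004,-0.155,20,0,0,0,0.001,-0.004,-0.155,20,0,0,0,0.001,-0.004,-0.155,20,0,0,0,0.001,-0.004,-0.155,20,0,0,0,0.001,-0.004,-0.155,20],
  "force": 25
}}

```text
clock: 11.05
position: [0.4042, -0.3525, 0.0462]
ee_rot: [-3.094, -0.545, -0.001]
force: [0.4, 0.7, 6.9]
width: 0.362
gripper_force: 25.0
```

View pics/s2.png

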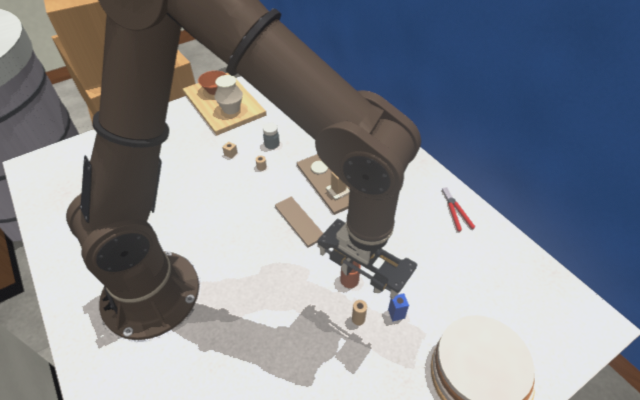

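The square prop stands on its footing at (338,183). I'll carry the round prop over.

{"name": "arm_command", "arguments": {
  "deltas": [0,0,0,0,0,0.05,20,0,0,0,0,0,0.1,20,0,0,0,0,0,0.15,20,0,0,0.767,0.199,0.4745,0.15,20,0,0,0.767,0.199,0.4745,0.15,20,0,0,0.767,0.199,0.4745,0.15,20,0,0,0.767,0.199,0.4745,0.15,20,0,0,0.767,0.199,0.4745,0.15,20,0,0,0.767,0.199,0.4745,0.15,20,0,0,0.767,0.199,0.4745,0.15,20,0,0,0.767,0.199,0.4745,0.15,20,0,0,0.767,0.199,0.4745,0.15,20,0,0,0.767,0.199,0.4745,0.15,20,0,0,0.767,0.199,0.4745,0.15,20,0,0,0.767,0.199,0.4745,0.15,20,0,0,0.767,0.199,0.4745,0.1,20,0,0,0.767,0.199,0.4745,0.06,20,0,0,0.767,0.199,0.4745,0.035,20,0,0,0.767,0.199,0.4745,0.03,20,0,0,0.767,0.199,0.4745,0.03,20]
}}

```text
clock: 13.05
position: [0.6025, 0.1204, 0.0756]
ee_rot: [-2.243, -2.2, 0.003]
force: [0.3, -0.4, -0.9]
width: 0.363
gripper_force: 25.0
```

```bash
python3 - <<'E'
from h import *
s=sensors.observe();print(s["position"],s["ee_rot"],s["width"],s["force"])
a=optics.get_image("side");b=optics.get_image("scene")
o=np.hstack([cv2.resize(a[110:210,290:390],(400,400),interpolation=2),cv2.resize(b[200:300,250:350],(400,400),interpolation=2)]);cv2.imwrite("pics/p2.png",o)
E
```

```text
[0.6024618  0.12038128 0.07562941] [-2.2429427  -2.19968329  0.00260602] 0.36348116831834676 [ 0.30309974 -0.41823558 -0.8733612 ]
```

View pics/p2.png

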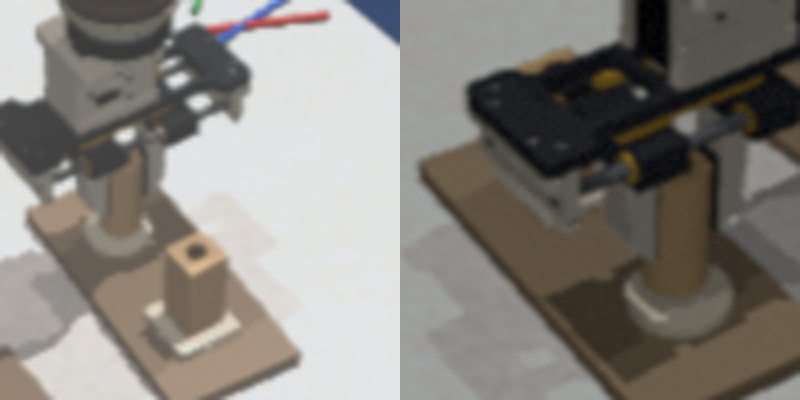

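Both views show the round prop over its footing, at (118,235) left and (682,310) right. The square prop is standing, with its dot at (197,251). I'll lower, release, rise and go to the strip.

{"name": "arm_command", "arguments": {
  "deltas": [0,0,0,0.0005,0.001,-0.004,20,0,0,0,0.0005,0.001,-0.0065,20,0,0,0,0.0005,0.001,-0.007,20,0,0,0,0.0005,0.001,-0.007,20,0,0,0,0.0005,0.001,-0.007,55,0,0,0,0.0005,0.001,-0.007,55,0,0,0,0.0005,0.001,-0.007,55,0,0,0,0.0005,0.001,-0.007,55,0,0,0,0.0005,0.001,0.03,55,0,0,0,0.0005,0.001,0.08,55,0,0,0,0.0005,0.001,0.105,55,0,0,0,0.0005,0.001,0.105,55]
}}

```text
clock: 14.35
position: [0.6058, 0.1231, 0.1849]
ee_rot: [2.239, 2.199, 0.01]
force: [-0.2, -0.1, -0.9]
width: 0.601
gripper_force: 0.0
```

{"name": "arm_command", "arguments": {
  "deltas": [0,0,0.015,-0.16,-0.138,0,90,0,0,0.015,-0.16,-0.138,0,90,0,0,0.015,-0.16,-0.138,0,90,0,0,0.015,-0.16,-0.138,0,90,0,0,0.015,-0.16,-0.138,0,90,0,0,0.015,-0.16,-0.138,0,90,0,0,0.015,-0.16,-0.138,0,90,0,0,0.015,-0.16,-0.138,0,90,0,0,0.015,-0.16,-0.138,0,90]
}}

```text
clock: 15.25
position: [0.4444, -0.0141, 0.1805]
ee_rot: [2.213, 2.229, -0.0]
force: [0.2, 0.6, -0.2]
width: 0.979
gripper_force: 0.0
```

```bash
python3 - <<'E'
from h import *
import pickle
c=optics.calibration("wrist");i=optics.get_image("wrist");cv2.imwrite("pics/w4.png",i);pickle.dump(c,open("w4.pkl","wb"))
s=sensors.observe();print(s["joints"],s["position"],s["ee_rot"])
print(proj("w",[(.6025,.121,.093),(.5975,.0095,.093)],c))
E
```

```text
[-0.57450917  0.23191626  0.58631359  2.11306709 -0.17059352  0.84164718
  0.12093659] [ 0.44415358 -0.01426251  0.18052518] [ 2.21309163e+00  2.22928339e+00 -7.40550421e-04]
[[549.4356867   28.40145175]
 [514.01973727 184.46607024]]
```

View pics/w4.png

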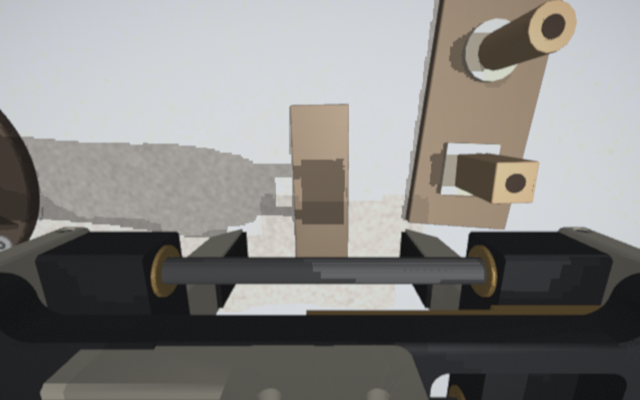

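Both props stand: dots at (552,26) and (515,183), within 3 px of the expected positions. The strip's far end is at (291,105)–(348,105), its right edge vertical at column 348.

```bash
python3 - <<'E'
from h import *
import pickle
c=pickle.load(open("w4.pkl","rb"));print(pix2w("w",[(291,105),(348.5,105),(348.5,255)],.012,c).round(4));print(pix2w("w",[(552,26),(515,183)],.093,c).round(4))
E
```

```text
[[ 0.4115  0.0738  0.012 ]
 [ 0.4698  0.0742  0.012 ]
 [ 0.4746 -0.0914  0.012 ]]
[[0.604  0.1225 0.093 ]
 [0.5981 0.0107 0.093 ]]
```

{"name": "arm_command", "arguments": {
  "deltas": [0,0,0.012,-0.001,-0.002,-0.05,90,0,0,0.012,-0.001,-0.002,-0.1,90,0,0,0.012,-0.001,-0.002,-0.13,90,0,0,0.012,-0.001,-0.002,-0.15,90,0,0,0.012,-0.001,-0.002,-0.157,90,0,0,0.012,-0.001,-0.002,-0.157,90,0,0,0.012,-0.001,-0.002,-0.157,90,0,0,0.012,-0.001,-0.002,-0.157,45,0,0,0.012,-0.001,-0.002,-0.157,45,0,0,0.012,-0.001,-0.002,-0.157,45,0,0,0.012,-0.001,-0.002,-0.157,45,0,0,0.012,-0.001,-0.002,-0.157,45,0,0,0.012,-0.001,-0.002,-0.157,45,0,0,0.012,-0.001,-0.002,-0.157,45,0,0,0.012,-0.001,-0.002,-0.157,45,0,0,0.012,-0.001,-0.002,-0.157,45],
  "force": 45
}}

```text
clock: 16.9
position: [0.4424, -0.0169, 0.024]
ee_rot: [-2.194, -2.249, -0.0]
force: [-2.9, 0.3, 6.8]
width: 0.645
gripper_force: 45.0
```

{"name": "arm_command", "arguments": {
  "deltas": [0,0,0,0,0,0.03,45,0,0,0,0,0,0.07,45,0,0,0,0,0,0.11,45,0,0,0,0,0,0.15,45,0,0,0,0,0,0.15,45,0,0,-0.02,0.04,0.02,0.15,45,0,0,-0.05,0.08,0.042,0.15,45,0,0,-0.05,0.12,0.062,0.15,45,0,0,-0.05,0.158,0.082,0.15,45,0,0,-0.05,0.158,0.082,0.15,45,0,0,-0.05,0.158,0.082,0.15,45,0,0,-0.05,0.158,0.082,0.13,45,0,0,-0.05,0.158,0.082,0.115,45,0,0,-0.05,0.158,0.082,0.105,45,0,0,-0.05,0.158,0.082,0.105,45,0,0,-0.05,0.158,0.082,0.105,45]
}}

```text
clock: 18.5
position: [0.6002, 0.0647, 0.1288]
ee_rot: [-2.281, -2.16, 0.0]
force: [0.7, 0.1, -3.6]
width: 0.644
gripper_force: 45.0
```

```bash
python3 - <<'E'
from h import *
s=sensors.observe();print(s["position"],s["ee_rot"],s["width"],s["force"])
a=optics.get_image("side");b=optics.get_image("scene")
o=np.hstack([cv2.resize(a[100:200,290:390],(400,400),interpolation=2),cv2.resize(b[190:290,250:350],(400,400),interpolation=2)]);cv2.imwrite("pics/p3.png",o)
E
```

```text
[0.60024408 0.06472746 0.1288474 ] [-2.28079568e+00 -2.16031594e+00  3.07557626e-04] 0.6438913520462071 [ 0.7061839   0.05879527 -3.58406918]
```

View pics/p3.png

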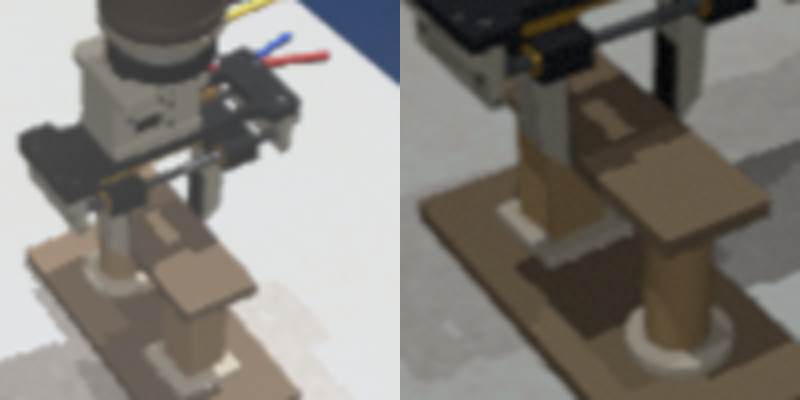

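The strip hangs level over both props with even overhang: its near edge is at (205,280) left and (690,220) right. I'll lower slowly.

{"name": "arm_command", "arguments": {
  "deltas": [0,0,0,0,0,-0.004,45,0,0,0,0,0,-0.008,45,0,0,0,0,0,-0.0105,45,0,0,0,0,0,-0.0115,45,0,0,0,0,0,-0.0115,45,0,0,0,0,0,-0.0115,45]
}}

```text
clock: 19.2
position: [0.6004, 0.065, 0.1172]
ee_rot: [2.28, 2.161, 0.0]
force: [0.2, -0.1, -2.9]
width: 0.646
gripper_force: 45.0
```

{"name": "arm_command", "arguments": {
  "deltas": [0,0,0,0,0,-0.0005,45,0,0,0,0,0,-0.001,45,0,0,0,0,0,-0.001,45]
}}

```text
clock: 19.5
position: [0.6006, 0.065, 0.1171]
ee_rot: [-2.28, -2.161, -0.001]
force: [-2.8, -0.3, 5.8]
width: 0.646
gripper_force: 45.0
```

{"name": "arm_command", "arguments": {
  "deltas": [0,0,0,0,0,0,75,0,0,0,0,0,0,75,0,0,0,0,0,0,75,0,0,0,0,0,0,75,0,0,0,0,0,0,75,0,0,0,0,0,0.02,75,0,0,0,0,0,0.06,75,0,0,0,0,0,0.09,75,0,0,0,0,0,0.09,75]
}}

```text
clock: 20.4
position: [0.6028, 0.0647, 0.2104]
ee_rot: [2.278, 2.158, 0.009]
force: [0.1, -0.3, -0.1]
width: 0.817
gripper_force: 0.0
```

{"name": "arm_command", "arguments": {
  "deltas": [0,0,-0.333,-0.149,-0.319,0,80,0,0,-0.333,-0.149,-0.319,0,80,0,0,-0.333,-0.149,-0.319,0,80,0,0,-0.333,-0.149,-0.319,0,80,0,0,-0.333,-0.149,-0.319,0,80,0,0,-0.333,-0.149,-0.319,0,80,0,0,-0.333,-0.149,-0.319,0,80,0,0,-0.333,-0.149,-0.319,0,80,0,0,-0.333,-0.149,-0.319,0,80,0,0,-0.333,-0.149,-0.319,0,80,0,0,-0.333,-0.149,-0.319,0,80,0,0,-0.333,-0.149,-0.319,0,80]
}}

```text
clock: 21.6
position: [0.4521, -0.2526, 0.206]
ee_rot: [-2.759, -1.501, 0.0]
force: [-0.1, 0.6, -0.3]
width: 0.872
gripper_force: 0.0
```

```bash
python3 - <<'E'
from h import *
import pickle
c=optics.calibration("wrist");i=optics.get_image("wrist");pickle.dump(c,open("w5.pkl","wb"))
s=sensors.observe();print(s["position"],s["ee_rot"])
a=optics.get_image("side")
p=cv2.resize(a[100:200,280:380],(400,400),interpolation=2)
o=np.hstack([i[20:270,130:530],p[:250]]);o=np.vstack([o,np.hstack([np.zeros((150,400,3),np.uint8),p[250:]])]);cv2.imwrite("pics/p4.png",o)
print((proj("side",[(.603,.1215,.023),(.598,.0105,.023)]+[(.6005+x,.066+y,.105) for x,y in((-.03-.005,-.09),(.03-.005,-.09),(.035,.09),(-.025,.09),(0,0))])-[280,100])*4+[400,0])
E
```

```text
[ 0.45203336 -0.25281449  0.20608557] [-2.75966608e+00 -1.50079973e+00  4.82900388e-05]
[[558.77073388 266.53329556]
 [634.11993981 355.66634579]
 [627.34230408 327.07041639]
 [696.21019709 292.82946856]
 [568.46003954 148.69250997]
 [502.92314651 178.04662368]
 [596.49185392 233.61207619]]
```

View pics/p4.png

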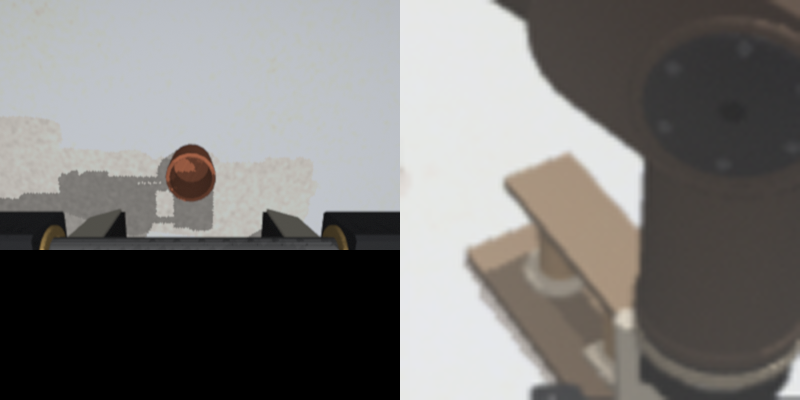

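The strip lies on both props; its far corners at (570,155) and (505,182) are close to prediction. The beaker rim centre is at crop (190,177), i.e. (320,197) in the image.

```bash
python3 - <<'E'
from h import *
import pickle
c=pickle.load(open("w5.pkl","rb"));print(pix2w("w",[(320.5,197)],.07,c).round(4))
E
```

```text
[[ 0.4507 -0.2508  0.07  ]]
```

{"name": "arm_command", "arguments": {
  "deltas": [0,0,0,-0.001,0.001,-0.05,80,0,0,0,-0.001,0.001,-0.1,80,0,0,0,-0.001,0.001,-0.14,80,0,0,0,-0.001,0.001,-0.159,80,0,0,0,-0.001,0.001,-0.159,80,0,0,0,-0.001,0.001,-0.159,80,0,0,0,-0.001,0.001,-0.159,40,0,0,0,-0.001,0.001,-0.159,40,0,0,0,-0.001,0.001,-0.159,40,0,0,0,-0.001,0.001,-0.159,40,0,0,0,-0.001,0.001,-0.159,40,0,0,0,-0.001,0.001,-0.159,40,0,0,0,-0.001,0.001,-0.159,40],
  "force": 20
}}

```text
clock: 23.0
position: [0.4506, -0.2529, 0.0477]
ee_rot: [-2.761, -1.498, -0.001]
force: [-1.5, 1.5, 7.0]
width: 0.539
gripper_force: 20.0
```

{"name": "arm_command", "arguments": {
  "deltas": [0,0,0,0,0,0.05,40,0,0,0,0,0,0.1,40,0,0,0,0,0,0.15,40,0,0,0,0,0,0.18,40,0,0,0.333,0.15,0.318,0.18,40,0,0,0.333,0.15,0.318,0.18,40,0,0,0.333,0.15,0.318,0.18,40,0,0,0.333,0.15,0.318,0.18,40,0,0,0.333,0.15,0.318,0.18,40,0,0,0.333,0.15,0.318,0.18,40,0,0,0.333,0.15,0.318,0.18,40,0,0,0.333,0.15,0.318,0.18,40,0,0,0.333,0.15,0.318,0.18,40,0,0,0.333,0.15,0.318,0.15,40,0,0,0.333,0.15,0.318,0.125,40,0,0,0.333,0.15,0.318,0.115,40,0,0,0.333,0.15,0.318,0.115,40,0,0,0.333,0.15,0.318,0.115,40]
}}

```text
clock: 24.8
position: [0.6008, 0.064, 0.1632]
ee_rot: [2.281, 2.159, 0.001]
force: [-0.2, -0.2, -1.4]
width: 0.541
gripper_force: 20.0
```

```bash
python3 - <<'E'
from h import *
s=sensors.observe();print(s["position"],s["ee_rot"],s["width"],s["force"])
a=optics.get_image("side");b=optics.get_image("scene")
o=np.hstack([cv2.resize(a[100:200,290:390],(400,400),interpolation=2),cv2.resize(b[180:280,250:350],(400,400),interpolation=2)]);cv2.imwrite("pics/p5.png",o)
E
```

```text
[0.60077317 0.06403366 0.16322527] [2.28133780e+00 2.15875128e+00 9.85838423e-04] 0.5405198981831137 [-0.22672469 -0.23094561 -1.39093242]
```

View pics/p5.png

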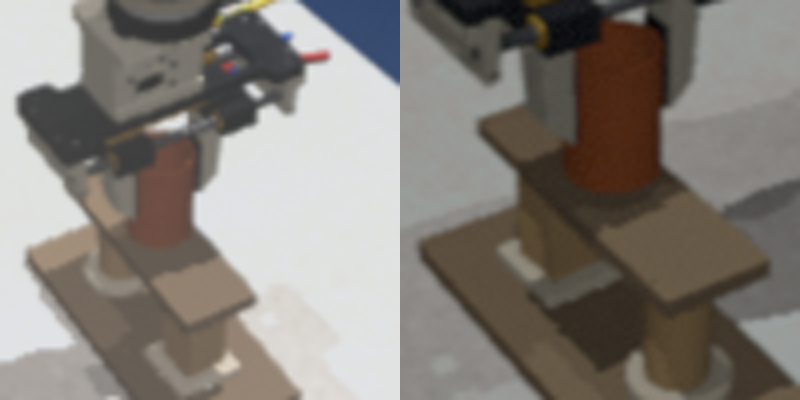

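The beaker hangs over the middle of the strip: its bottom is at (165,235) left and (615,175) right. I'll lower it.

{"name": "arm_command", "arguments": {
  "deltas": [0,0,0,0,0,-0.004,40,0,0,0,0,0,-0.008,40,0,0,0,0,0,-0.01,40,0,0,0,0,0,-0.0105,40,0,0,0,0,0,-0.0105,40,0,0,0,0,0,-0.0105,40]
}}

```text
clock: 25.5
position: [0.6006, 0.0651, 0.1527]
ee_rot: [-2.28, -2.161, -0.001]
force: [-3.4, 0.2, 9.6]
width: 0.541
gripper_force: 20.0
```

{"name": "arm_command", "arguments": {
  "deltas": [0,0,0,0,0,0,75,0,0,0,0,0,0,75,0,0,0,0,0,0,75,0,0,0,0,0,0,75,0,0,0,0,0,0,75,0,0,0,0,0,0.04,75,0,0,0,0,0,0.09,75,0,0,0,0,0,0.12,75,0,0,0,-0.12,-0.15,0.14,75,0,0,0,-0.12,-0.25,0.14,75,0,0,0,-0.12,-0.3,0.14,75,0,0,0,-0.12,-0.3,0.14,75,0,0,0,-0.12,-0.3,0.14,75,0,0,0,-0.12,-0.3,0.14,75,0,0,0,-0.12,-0.3,0.14,75,0,0,0,-0.12,-0.3,0.14,75]
}}

```text
clock: 27.1
position: [0.4782, -0.2398, 0.2925]
ee_rot: [2.287, 2.151, -0.001]
force: [0.2, 0.5, 1.0]
width: 0.812
gripper_force: 0.0
```

```bash
python3 - <<'E'
from h import *
s=sensors.observe();print(s["position"],s["width"],s["force"])
a=optics.get_image("side");b=optics.get_image("scene")
o=np.hstack([cv2.resize(a[90:200,270:380],(400,400),interpolation=2),cv2.resize(b[180:290,250:360],(400,400),interpolation=2)]);cv2.imwrite("pics/p6.png",o)
E
```

```text
[ 0.47818112 -0.23981087  0.29248014] 0.812121837777344 [0.21848661 0.49047385 0.99317914]
```

View pics/p6.png

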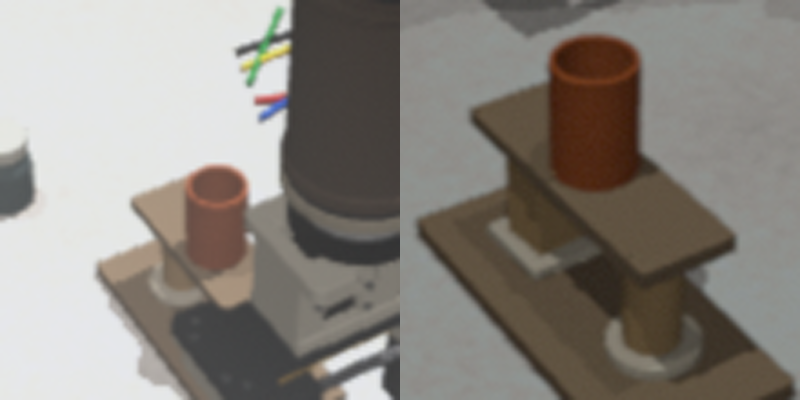

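The beaker stands upright mid-strip, with its base at (595,165) in the right view. The strip is level on both props and the gripper is clear. Handing in.

```bash
python3 -c "
from cell import arm
print(arm.sign_off())"
```

```text
the job is handed in; nothing more can be done
None
```

The shelving tier is built and handed in at about 27 s; the last images show both tall props on their footings, the strip level across them and the beaker upright mid-strip, but sign-off returned no verdict.

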